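# Load a milled bracket into the hidden nest of a gauging station

## Robot

A 7-joint arm with a two-finger parallel gripper is mounted at the origin on the work surface. World frame = base frame: x ahead of the robot, y to its left, z up, the work surface at z = 0. Lengths are in m, angles in rad, forces in N, time in s.
With the tool pointing down it reaches from about 0.425 to 1.025 m from the base axis. Payload 9.4 kg.
Tool frame: the origin (TCP) lies at the very end of the fingers, on their centre line; the grasp point (between the pads) lies 19 mm behind it; z points along the fingers, y is the line along which they close (so a half turn about z gives the same grasp; the last joint's range is limited). The gripper opens to 85 mm and grips with 20 to 120 N. Pads are 22 mm wide; open, the fingers measure 114 mm over their backs; the gripper's body (76 mm by 85 mm) begins 54 mm behind the grasp point. The pads swing forward as they close: fully open they stand 13 mm farther back than shut.
Start: joints at [-1.205, 0.599, -0.003, 1.599, 0.002, 0.943, -0.08], TCP at [0.311, 0.655, 0.196] pointing down, gripper open.
Joint ranges: [-2.57, 2.57], [-0.35, 1.97], [-1.29, 1.29], [0.11, 2.56], [-1.05, 4.19], [0.11, 1.86], [-2.63, 2.63]. Speed limits (rad/s): [2.22, 2.22, 3.01, 3.01, 3.14, 3.14, 3.14].

## Interface

Orientations are given as a unit quaternion [w, x, y, z].
In Python, from workcell import env gives the robot as it stands.
- The arm moves only by the tool step_arm, never from a script. Its argument "rows" is one flat list of numbers, 7 for each row, row after row: the shift along the tool's x, y, z in cm, then the turn, a rotation vector about the tool's x, y, z in rad, then the finger opening in cm, from 0 to 8.54. In form: [dx, dy, dz, ax, ay, az, fingers, dx, dy, dz, ax, ay, az, fingers, ...]. A call has 1 to 10 rows; each row shifts and turns the commanded pose from where the row before left it, along the tool's axes as they then stand; what a row does not reach is not made up. A row lasts 1/12 s, in which the tool goes at most 41.7 mm and 7.16 degrees, less where a joint would pass 70% of its speed; a pose out of reach is approached as far as the arm can. A call is refused whole if a number of a shift passes 4.17 or a number of a turn 0.125, either way. A call with a gripper value outside its range is refused whole. The fingers move at their own pace and stop on an object; "squeeze" is the grip in N (left out, the last holds). Time passes only in rows, so rows that do not move let the fingers close. It gives the time, the measured TCP pose, the force, the opening and the grip force at its end, in the units of the state.
- env.state(): the state, without advancing time (a new reading comes with each control period).
- env.grab_frame(name): name is "side" or "top"; returns a dict with "pixels" (384x512x3 uint8, blue, green, red), "mtx" (3x3 intrinsics, pixels), "k1" (the pictures are not rectified: a ray, as slopes to the right and down, at radius r is drawn at 1 + k1 r^2 times it, then the intrinsics apply), "R" (3x3) and "t" (3): a world point X has camera coordinates R X + t. Camera axes: x right, y down, z forward; pixel columns grow to the right and rows downward; lengths in m; the calibration is good to about 2 mm. A picture is of the moment at which its call begins. There is no depth.
- env.sign_off(): hands the job in; it is judged then, once.
Trained networks look in the newest picture that a camera, given by its name, has taken for a name from the list of things; names that differ only in an ending like _2 or _b are one class to them, and where a whole thing is asked for, a point or a joint stands for the part that bears it (a point fixed in the world has none). Each returns a list of dicts, best first, with "score" (0 to 1); they miss things now and then, are a little off and sometimes report something else, mostly with a low value. They report only what shows in the picture. A call takes as long as a camera call. They do not tell look-alikes from the thing itself.
- env.regions_of(query, camera): "pixels" (384x512 bool, what is visible of it) and "extent" ([left, top, right, bottom] in pixels, round what is visible of it).
The state is a dict: "clock": time; "q": joint angles; "qvel": joint speeds; "joint_efforts": joint torques, N m; "ee_pos": TCP position; "eef_rot": TCP orientation; "contact_force": force on the tool from outside, world axes, zero at the start; "moment": the same for the moment, N m; "grip_width": finger opening in m; "gripper_force": force on a finger pad.
Only numpy, scipy, OpenCV 4.12 (cv2) and the standard library are available. Lean on these libraries where they do the work, as an engineer would, in place of code of your own. Each camera call takes 0.05 s, during which the arm holds its last target. There are 200 camera calls.

## Task

Load the milled bracket into the gauging station for measuring: it belongs in the nest pocket in the deck, fully home and flat, with its lug towards the station's open front, and let go. The pocket is hidden under the measuring head somewhere along the rail, so reach in under the head and feel for it by sliding the bracket along the rail until its foot drops in. Do not knock the measuring head, and leave the oil bottle, the ring and the caliper where they are.

Things in the scene. Friction and masses are not known exactly. Their poses are not given: they have to be found in the camera images.
- bracket_mid (a point): Centre of the loose aluminium bracket (about 0.37 kg, varies), 33.5 mm above its underside. Foot: flat plate 80 (x) by 110 (y) by 12 mm. On its middle line an upright lug, 14 mm thick (y), 40 mm long, round-topped with a cross hole, stands on the front half: from the foot's front edge (x = -40 mm) to x = 0. 67 mm high overall. x runs from lug end to plain end, z up. Starts flat on the bench.
- bracket_lug (a point): Middle of the bracket's lug, where to take it: 20 mm from bracket_mid towards the lug end, 45 mm above the foot's underside. The lug is 14 mm thick along the bracket's y.
- rail_mid (a point): Middle of the front face of the station's straight steel datum rail, at deck height (34 mm above the bench). x points into the station, away from its open front, y along the rail, z up. The rail stands 14 mm above the deck. With its foot against the rail bracket_mid is 40 mm in front of this point; it is 33.5 mm above it with the foot on the deck, 23.5 mm in the pocket. Fixed.
- deck_mid (a point): Point on the rigid dark steel deck 42 mm in front of rail_mid, same axes. Deck: flat, 154 mm deep from the rail forward, 280 mm wide between two grey end covers 82 mm wide and 8 mm higher. Pocket in it: 114 mm (y) by 84 (x), 10 deep, flat floor, sharp edges; the rail's face is its back wall. The deck slide is locked anywhere: pocket middle at this x but at an unknown y within 40 mm of this point.
- head: White measuring head hanging over deck and pocket: 300 mm wide (y), 45 high, underside 195 mm above the bench; from 82 mm in front of the rail face to 68 behind it, carried from behind the rail, open below at front and sides. No room there for an upright gripper with the bracket at the rail: lean the hand 30 to 45 degrees back towards the open front. Origin: on the bench below rail_mid, same axes.
- oil: White plastic oil bottle, 66 mm diameter, 190 mm high, upright; origin at the centre of its underside. A bystander.
- master: Steel master ring lying flat, 90 mm outside diameter, 26 mm high; origin at the centre of its underside. A bystander.
- caliper: Digital caliper lying flat, 230 mm long along x, jaws at the -x end, 13 mm high; origin under the middle of its beam. A bystander.
Not all that is in view belongs to the job. Of the things that look like the part that bears bracket_mid, the middle-sized one is meant.

How it is judged:
At the end, for the whole second after the job is handed in: The bracket lies at rest in the pocket, lug towards the station's open front, within 2 mm of fully home (bracket_mid 20.5 to 25.5 mm above rail_mid) and level within 2 degrees; released (z of bracket_mid in the frame of rail_mid between 0.0205 and 0.0255 m and x of bracket_mid in the frame of rail_mid between -0.05 and -0.034 m and y of bracket_mid in the frame of rail_mid between -0.05 and 0.05 m and x of bracket_lug in the frame of rail_mid below -0.05 m and angle between bracket_mid's own z axis and vertical below 0.035 rad and linear speed of bracket below 0.01 m/s); the robot touches nothing.
It fails at once if the measuring head is knocked (more than 8 N) (contact force between head and anything else above 8 N).
It fails at once if the oil bottle is moved by more than 30 mm or tipped (distance of oil from where it was at the start of the episode above 0.03 m or angle between oil's own z axis and vertical above 0.3 rad).
It fails at once if the master ring is moved by more than 30 mm (distance of master from where it was at the start of the episode above 0.03 m).
It fails at once if the caliper is moved by more than 30 mm (distance of caliper from where it was at the start of the episode above 0.03 m).
It also fails if it takes over 53 s, if anything falls off the work surface, if the arm or the gripper's body presses on something with over 40 N, if the wrist force passes 120 N, or if a joint passes its speed limit or range.

## Working session

There is one attempt and no reset: what is moved stays moved. The work goes in short steps, Python scripts to look and compute and a tool call to move; the robot and the scene stay as the last step left them, time stands still between calls to the robot, and variables do not carry over. Pictures are saved under pics/ and viewed, at most 10 in all, crops included, and the job is handed in when it is done.

Besides the shell and the picture viewer there is one more tool, called as name(argument=value, ...) on one line, values as JSON. step_arm: Moves the arm, as the interface text tells. Its arguments: {"type":"object","properties":{"rows":{"type":"array","items":{"type":"number"}},"squeeze":{"type":"number"}},"required":["rows"]}

```bash
mkdir -p pics; cat > h.py <<'E'
import numpy as np, cv2
from scipy.spatial.transform import Rotation as Rn
from workcell import env
E
python3 - <<'E'
from h import *
import pickle
d={}
for c in("side","top"):
    f=env.grab_frame(c); d[c]=f; cv2.imwrite(f"pics/{c}0.png",f["pixels"])
    R=np.array(f["R"]);print(c,np.round(-R.T@f["t"],3),np.round(R,3).tolist(),np.round(f["mtx"],1).tolist(),f["k1"])
    for n in("bracket_mid","oil","master","caliper","head"):
        for r in env.regions_of(n,c): print(n,round(r["score"],2),r["extent"],int(r["pixels"].sum()))
pickle.dump(d,open("f0.pkl","wb"))
print(env.state())
E
```

```text
side [1.005 0.331 0.987] [[-0.768, 0.64, -0.005], [0.527, 0.628, -0.572], [-0.363, -0.442, -0.82]] [[433.7, 0.0, 253.8], [0.0, 433.7, 192.3], [0.0, 0.0, 1.0]] -0.08031244326620858
bracket_mid 0.93 [255.3, 122.0, 307.6, 169.5] 1550
bracket_mid 0.58 [214.0, 98.5, 243.3, 119.1] 343
bracket_mid 0.56 [217.1, 160.1, 254.8, 200.0] 992
oil 0.96 [181.6, 193.0, 212.4, 254.4] 1254
master 0.93 [163.7, 177.0, 196.3, 207.3] 567
caliper 0.82 [178.3, 114.9, 204.1, 177.1] 581
caliper 0.45 [210.2, 191.9, 422.2, 384.0] 20535
head 0.94 [234.1, 188.9, 407.0, 362.0] 12443
top [ 0.405 -0.134  1.432] [[0.02, -1.0, 0.018], [-0.992, -0.022, -0.123], [0.124, -0.016, -0.992]] [[484.2, 0.0, 247.6], [0.0, 484.2, 188.0], [0.0, 0.0, 1.0]] -0.19868742972707654
bracket_mid 0.84 [347.0, 230.5, 374.4, 257.0] 449
bracket_mid 0.63 [263.9, 170.1, 305.0, 204.5] 911
bracket_mid 0.62 [258.4, 224.7, 313.1, 284.8] 1905
oil 0.76 [244.7, 105.2, 267.0, 137.2] 641
master 0.82 [293.7, 125.0, 325.8, 157.2] 551
caliper 0.8 [319.0, 149.3, 378.2, 215.1] 728
head 0.98 [79.1, 99.9, 206.4, 184.7] 7095
{'clock': 0.6, 'q': array([-1.2046972 ,  0.59928892, -0.0024859 ,  1.59940474,  0.00181173,
        0.94289484, -0.07979263]), 'qvel': array([-0.0004751 , -0.00094434,  0.00132967, -0.0019812 , -0.00210775,
        0.00089418, -0.00034517]), 'joint_efforts': array([-1.52993853e-03, -7.75773525e+01,  1.56287301e+00, -2.58281994e+01,
        1.24652660e-02,  2.08474958e-03, -1.30485600e-05]), 'ee_pos': array([0.31066021, 0.6550688 , 0.19578125]), 'eef_rot': array([ 3.21196617e-05,  2.19583359e-01,  9.75593741e-01, -1.39388110e-06]), 'contact_force': array([ 0.04849632, -0.31715074,  0.01357498]), 'moment': array([ 0.01414889, -0.06873478,  0.02292183]), 'gripper_force': 0.0, 'grip_width': 0.08520277288846101}
```

View pics/side0.png

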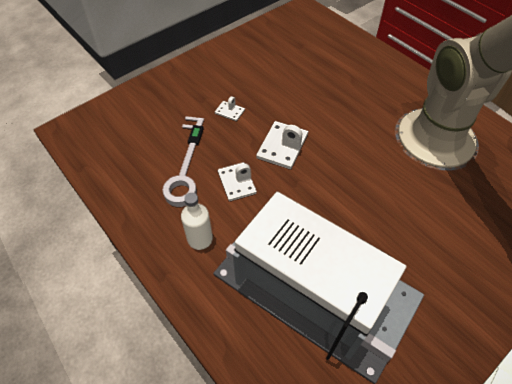

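View pics/top0.png

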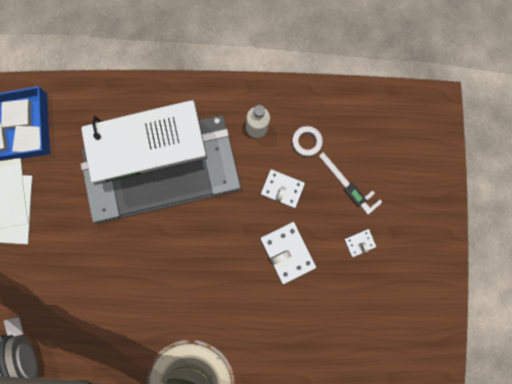

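The top view shows the station (front towards the robot) with its front edge from about (97,220) to (240,190) and light rail ends at (85,165) and (222,134). The middle-sized bracket is at (283,187) in the top view and (237,180) in the side view. Next I fit models of the head and the bracket to the masks in both cameras.

```bash
cat >> h.py <<'E'
def proj(f,P):
    c=np.atleast_2d(P)@np.array(f["R"]).T+np.array(f["t"]).ravel()
    s=c[:,:2]/c[:,2:]; s=s*(1+f["k1"]*(s**2).sum(1,keepdims=True))
    K=np.array(f["mtx"]); return s@K[:2,:2].T+K[:2,2]
def box(x0,x1,y0,y1,z0,z1): return np.array([[x,y,z] for x in(x0,x1) for y in(y0,y1) for z in(z0,z1)])
def place(P,p): # p=x,y,yaw
    c,s=np.cos(p[2]),np.sin(p[2]); return P@np.array([[c,s,0],[-s,c,0],[0,0,1]])+[p[0],p[1],0]
def sil(f,parts,p,S=4):
    m=np.zeros((384*S,512*S),np.uint8)
    for P in parts:
        u=(proj(f,place(P,p))+.5)*S-.5
        cv2.fillConvexPoly(m,cv2.convexHull(np.round(u).astype(np.int32)),1)
    return cv2.resize(m.astype(np.float32),(512,384),interpolation=cv2.INTER_AREA)
a=np.linspace(0,np.pi,13)
lug=np.vstack([np.c_[-.02+.02*np.cos(a),0*a+y,.047+.02*np.sin(a)] for y in(-.007,.007)]+[box(-.04,0,-.007,.007,.012,.047)])
BR=[box(-.04,.04,-.055,.055,0,.012),lug]
HEAD=[box(-.082,.068,-.15,.15,.195,.24)]
def cost(p,parts,obs):
    return sum(np.abs(sil(f,parts,p)-m).sum()/m.sum() for f,m in obs)
E
cat > fit.py <<'E'
from h import *
import pickle
from scipy.optimize import minimize
d=pickle.load(open("f0.pkl","rb"))
reg={}
for c in d:
    for n in("bracket_mid","head"):
        rs=env.regions_of(n,c); 
        if n=="bracket_mid": rs=[r for r in rs if (c=="side" and 217<np.mean(r["extent"][::2])<245 and r["extent"][1]>140) or (c=="top" and 270<np.mean(r["extent"][::2])<300 and r["extent"][1]<200)]
        reg[n,c]=rs[0]["pixels"]
pickle.dump(reg,open("reg.pkl","wb"))
def fit(n,parts,starts,cams):
    obs=[(d[c],reg[n,c].astype(np.float32)) for c in cams]
    best=min((minimize(cost,s,(parts,obs),method="Nelder-Mead",options=dict(initial_simplex=np.array(s)+np.vstack([np.zeros(3),np.diag([.02,.02,.15])]),xatol=1e-4,fatol=1e-4)) for s in starts),key=lambda r:r.fun)
    print(n,cams,np.round(best.x,4),round(best.fun,3)); return best.x
def ray(f,u,z):
    K=np.array(f["mtx"]);v=cv2.undistortPoints(np.array([[u]],float),K,np.array([f["k1"],0,0,0.]))[0,0]
    R=np.array(f["R"]);C=-R.T@np.ravel(f["t"]);g=R.T@[*v,1];return C+g*(z-C[2])/g[2]
print("station px",ray(d["top"],(97,220),.034),ray(d["top"],(240,190),.034))
h0=ray(d["top"],(143,141),.24);b0=ray(d["top"],(283,187),.01);print(h0,b0)
H=[];B=[]
for cams in(["top"],["side"],["top","side"]):
    H=fit("head",HEAD,[[h0[0],h0[1],.2],[h0[0],h0[1],0]],cams)
    B=fit("bracket_mid",BR,[[b0[0],b0[1],y] for y in np.arange(0,6.2,.785)],cams)
pickle.dump((H,B),open("p.pkl","wb"))
ims=[]
for c in("top","side"):
    S=4;f=d[c];im=cv2.resize(f["pixels"],None,fx=S,fy=S,interpolation=cv2.INTER_CUBIC)
    dr=lambda Q,p,col:cv2.polylines(im,[np.round((proj(f,place(np.array(Q,float),p))+.5)*S-.5).astype(np.int32)],True,col,1)
    for z in(.195,.24): dr([[-.082,-.15,z],[.068,-.15,z],[.068,.15,z],[-.082,.15,z]],H,(0,0,255))
    dr([[-.154,-.222,.042],[0,-.222,.042],[0,.222,.042],[-.154,.222,.042]],H,(0,255,0))
    dr([[-.154,-.14,.034],[0,-.14,.034],[0,.14,.034],[-.154,.14,.034]],H,(255,255,0))
    for z in(0,.012): dr([[-.04,-.055,z],[.04,-.055,z],[.04,.055,z],[-.04,.055,z]],B,(0,0,255))
    dr([[-.04,0,.012],[0,0,.012],[0,0,.047],[-.02,0,.067],[-.04,0,.047]],B,(0,255,0))
    im=im[95*S:225*S,75*S:310*S] if c=="top" else im[155*S:384*S,205*S:430*S]
    cv2.imwrite(f"pics/{c}1.png",cv2.resize(im,None,fx=(k:=min(800/im.shape[1],600/im.shape[0])),fy=k))
E
python3 fit.py
```

```text
station px [0.47435371 0.28375735 0.034     ] [ 0.5722172  -0.13385607  0.034     ]
[0.66698027 0.11455007 0.24      ] [ 0.58684954 -0.26125746  0.01      ]
head ['top'] [0.6755 0.1192 0.248 ] 0.031
bracket_mid ['top'] [ 0.585  -0.2601  5.9199] 0.114
head ['side'] [0.6764 0.1208 0.2561] 0.034
bracket_mid ['side'] [ 0.5844 -0.2607  5.8964] 0.073
head ['top', 'side'] [0.6758 0.1201 0.2513] 0.07
bracket_mid ['top', 'side'] [ 0.5847 -0.2604  5.8887] 0.193
```

View pics/top1.png

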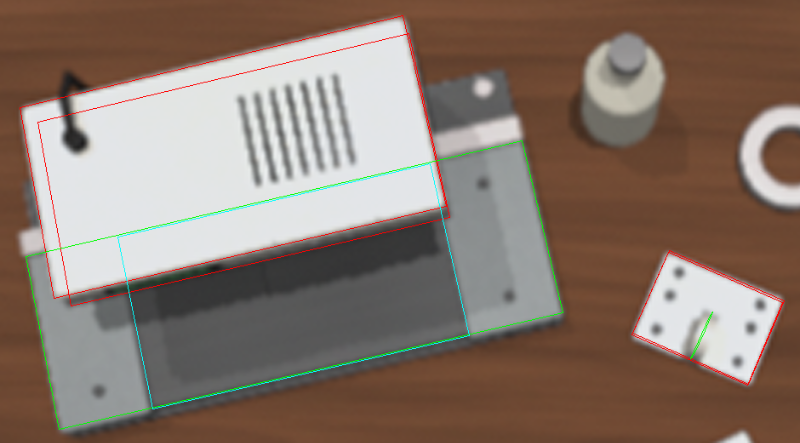

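View pics/side1.png

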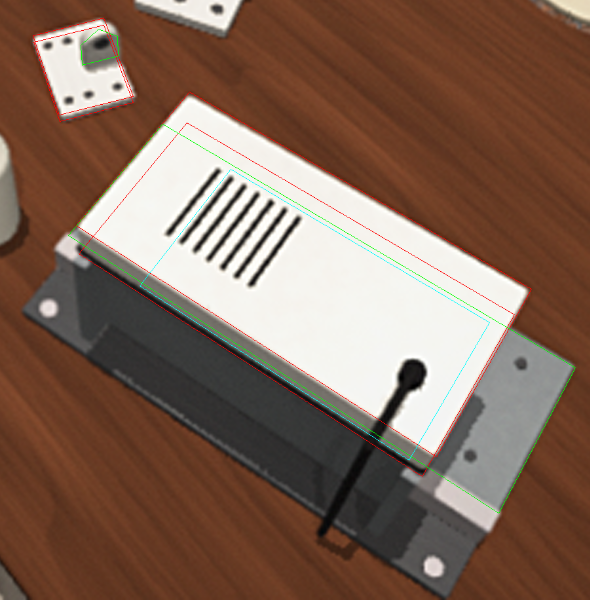

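Overlay fits both views: the head outline, deck front edge and covers coincide, and the lug of the middle bracket points to the robot side. Station is at (0.676, 0.120), yaw 0.251; bracket is at (0.585, -0.260), yaw -0.394.

```bash
cat >> h.py <<'E'
TH=.75
def Rt(psi,th=TH):
    b=np.array([np.cos(psi),np.sin(psi),0]);y=np.array([-b[1],b[0],0]);z=np.sin(th)*b-np.cos(th)*np.array([0,0,1])
    return np.c_[np.cross(y,z),y,z]
def cur():
    s=env.state();q=s["eef_rot"];return np.array(s["ee_pos"]),Rn.from_quat([q[1],q[2],q[3],q[0]])
def plan(*tg,start=None,grip=5):
    """tg: (pos,R,n) waypoints; prints rounded rows"""
    p,R=start or cur()
    for P,T,n in tg:
        T=Rn.from_matrix(T) if not isinstance(T,Rn) else T
        p0,R0=p,R;w=(R0.inv()*T).as_rotvec()
        for i in range(1,n+1):
            Pi=p0+(np.array(P)-p0)*i/n;Ri=R0*Rn.from_rotvec(w*i/n)
            dv=np.round(R.inv().apply(Pi-p)*100,2);dw=np.round((R.inv()*Ri).as_rotvec(),3)
            print(*[f"{v:g}" for v in [*dv,*dw,grip]],sep=", ",end=",\n")
            p=p+R.apply(dv/100);R=R*Rn.from_rotvec(dw)
        print("--",np.round(p,3))
B=np.array([.5847,-.2604]);PB=-.3945;S=np.array([.6758,.1201]);PS=.2513
def at(o,psi,x,y,z): c,s=np.cos(psi),np.sin(psi);return np.array([o[0]+c*x-s*y,o[1]+s*x+c*y,z])
E
python3 -c "
from h import *
T=Rt(PB);g=at(B,PB,-.02,0,.045)+T[:,2]*.019
pre=g-T[:,2]*.12
print(g,pre)
R0=cur()[1]
plan(([.38,.3,.25],R0,12),([.45,-.15,.25],R0,14),(pre,T,9),(g,T,6))
"
```

```text
[ 0.57819257 -0.25769079  0.03109791] [ 0.50267881 -0.22625252  0.11890058]
-1.79, -2.43, -0.45, 0, 0, 0, 5,
-1.79, -2.42, -0.45, 0, 0, 0, 5,
-1.79, -2.43, -0.46, 0, 0, 0, 5,
-1.79, -2.42, -0.45, 0, 0, 0, 5,
-1.79, -2.43, -0.45, 0, 0, 0, 5,
-1.79, -2.43, -0.45, 0, 0, 0, 5,
-1.79, -2.42, -0.45, 0, 0, 0, 5,
-1.79, -2.43, -0.45, 0, 0, 0, 5,
-1.79, -2.42, -0.46, 0, 0, 0, 5,
-1.79, -2.43, -0.45, 0, 0, 0, 5,
-1.79, -2.43, -0.45, 0, 0, 0, 5,
-1.79, -2.42, -0.45, 0, 0, 0, 5,
-- [0.38 0.3  0.25]
-1.83, -2.69, 0, 0, 0, 0, 5,
-1.83, -2.69, 0, 0, 0, 0, 5,
-1.83, -2.69, 0, 0, 0, 0, 5,
-1.83, -2.69, 0, 0, 0, 0, 5,
-1.83, -2.69, 0, 0, 0, 0, 5,
-1.82, -2.69, 0, 0, 0, 0, 5,
-1.83, -2.69, 0, 0, 0, 0, 5,
-1.83, -2.69, 0, 0, 0, 0, 5,
-1.83, -2.69, 0, 0, 0, 0, 5,
-1.83, -2.69, 0, 0, 0, 0, 5,
-1.83, -2.69, 0, 0, 0, 0, 5,
-1.83, -2.69, 0, 0, 0, 0, 5,
-1.83, -2.69, 0, 0, 0, 0, 5,
-1.83, -2.69, 0, 0, 0, 0, 5,
-- [ 0.45 -0.15  0.25]
-0.89, -0.52, 1.46, -0.002, -0.083, -0.005, 5,
-0.77, -0.52, 1.52, -0.002, -0.084, -0.005, 5,
-0.63, -0.53, 1.58, -0.002, -0.083, -0.005, 5,
-0.49, -0.53, 1.63, -0.002, -0.083, -0.005, 5,
-0.36, -0.54, 1.66, -0.002, -0.084, -0.006, 5,
-0.21, -0.55, 1.69, -0.002, -0.083, -0.005, 5,
-0.07, -0.55, 1.69, -0.002, -0.083, -0.005, 5,
0.07, -0.55, 1.7, -0.002, -0.084, -0.005, 5,
0.22, -0.55, 1.68, -0.002, -0.083, -0.005, 5,
-- [ 0.503 -0.226  0.119]
0, -0, 2, -0, 0, 0, 5,
0, -0, 2, -0, 0, 0, 5,
0, -0, 2, -0, 0, 0, 5,
0, -0, 2, -0, 0, 0, 5,
0, -0, 2, -0, 0, 0, 5,
0, -0, 2, -0, 0, 0, 5,
-- [ 0.578 -0.258  0.031]
```

step_arm(rows=[-1.8,-2.4,-0.45,0,0,0,5,-1.8,-2.4,-0.45,0,0,0,5,-1.8,-2.4,-0.45,0,0,0,5,-1.8,-2.4,-0.45,0,0,0,5,-1.8,-2.4,-0.45,0,0,0,5,-1.8,-2.4,-0.45,0,0,0,5,-1.8,-2.4,-0.45,0,0,0,5,-1.8,-2.4,-0.45,0,0,0,5,-1.8,-2.4,-0.45,0,0,0,5,-1.8,-2.4,-0.45,0,0,0,5], squeeze=40)

```text
clock: 1.63
ee_pos: [0.3706, 0.3597, 0.2412]
eef_rot: [0.0, 0.22, 0.976, 0.0]
contact_force: [0.7, -0.4, 0.6]
grip_width: 0.0496
gripper_force: 0.0
```

step_arm(rows=[-1.8,-2.5,-0.4,0,0,0,5,-1.8,-2.5,-0.4,0,0,0,5,-1.8,-2.7,0,0,0,0,5,-1.8,-2.7,0,0,0,0,5,-1.8,-2.7,0,0,0,0,5,-1.8,-2.7,0,0,0,0,5,-1.8,-2.7,0,0,0,0,5,-1.8,-2.7,0,0,0,0,5,-1.8,-2.7,0,0,0,0,5,-1.8,-2.7,0,0,0,0,5])

```text
clock: 2.47
ee_pos: [0.4192, 0.0421, 0.2492]
eef_rot: [0.0, 0.22, 0.976, 0.0]
contact_force: [0.9, 0.6, 0.2]
grip_width: 0.0502
gripper_force: 0.0
```

step_arm(rows=[-1.8,-2.7,0,0,0,0,5,-1.8,-2.7,0,0,0,0,5,-1.8,-2.7,0,0,0,0,5,-1.8,-2.7,0,0,0,0,5,-1.8,-2.7,0,0,0,0,5,-1.8,-2.7,0,0,0,0,5,0,0,0,0,0,0,5])

```text
clock: 3.05
ee_pos: [0.4478, -0.155, 0.2494]
eef_rot: [0.001, 0.223, 0.975, -0.001]
contact_force: [0.2, 0.4, 0.5]
grip_width: 0.05
gripper_force: 0.0
```

```bash
python3 -c "
from h import *
T=Rt(PB);g=at(B,PB,-.02,0,.045)+T[:,2]*.019
print(np.round(env.state()['q'],2))
plan((g-T[:,2]*.12,T,9))
"
```

```text
[-0.03  0.23  0.3   2.11 -0.09  0.81  1.44]
-0.89, -0.45, 1.45, -0.002, -0.083, -0.006, 5,
-0.76, -0.45, 1.52, -0.003, -0.083, -0.005, 5,
-0.63, -0.46, 1.58, -0.002, -0.083, -0.006, 5,
-0.5, -0.47, 1.62, -0.003, -0.083, -0.006, 5,
-0.35, -0.48, 1.66, -0.002, -0.083, -0.006, 5,
-0.22, -0.48, 1.68, -0.003, -0.083, -0.005, 5,
-0.07, -0.49, 1.69, -0.002, -0.083, -0.006, 5,
0.07, -0.49, 1.69, -0.003, -0.083, -0.006, 5,
0.21, -0.49, 1.68, -0.002, -0.083, -0.006, 5,
-- [ 0.503 -0.226  0.119]
```

step_arm(rows=[-0.9,-0.45,1.45,-0.002,-0.083,-0.006,5,-0.75,-0.45,1.5,-0.003,-0.083,-0.005,5,-0.65,-0.45,1.6,-0.002,-0.083,-0.006,5,-0.5,-0.47,1.6,-0.003,-0.083,-0.006,5,-0.35,-0.48,1.65,-0.002,-0.083,-0.006,5,-0.2,-0.48,1.7,-0.003,-0.083,-0.005,5,-0.07,-0.49,1.7,-0.002,-0.083,-0.006,5,0.07,-0.49,1.7,-0.003,-0.083,-0.006,5,0.2,-0.5,1.7,-0.002,-0.083,-0.006,5,0,0,0,0,0,0,5])

```text
clock: 3.88
ee_pos: [0.4552, -0.2129, 0.1754]
eef_rot: [0.171, 0.211, 0.959, -0.079]
contact_force: [-0.7, -0.2, -0.3]
grip_width: 0.05
gripper_force: 0.0
```

```bash
python3 -c "
from h import *
f=env.grab_frame('side');T=Rt(PB);g=at(B,PB,-.02,0,.045)+T[:,2]*.019
im=f['pixels'].copy()[90:240,180:330];cv2.imwrite('pics/s2.png',cv2.resize(im,None,fx=3,fy=3))
print(np.round(env.state()['q'],2))
plan((g,T,7))
"
```

```text
[0.14 0.27 0.09 2.41 0.84 0.17 0.55]
-1, 0.34, 2.58, -0.013, -0.055, -0, 5,
-0.85, 0.3, 2.63, -0.014, -0.054, -0.001, 5,
-0.71, 0.26, 2.68, -0.013, -0.055, -0, 5,
-0.56, 0.23, 2.72, -0.014, -0.054, -0.001, 5,
-0.42, 0.19, 2.74, -0.013, -0.055, -0, 5,
-0.26, 0.15, 2.77, -0.014, -0.055, -0.001, 5,
-0.11, 0.12, 2.78, -0.013, -0.054, -0, 5,
-- [ 0.578 -0.258  0.031]
```

View pics/s2.png

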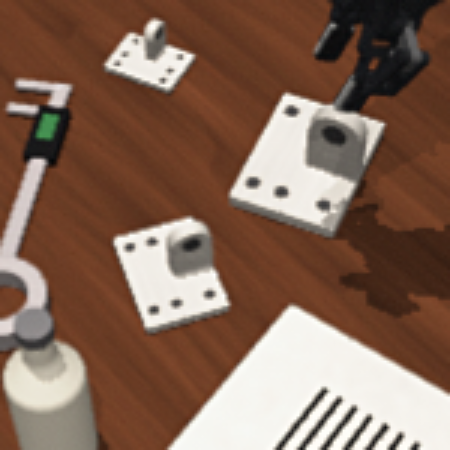

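The gripper is well clear of the middle bracket, which sits at about (185,270) in this crop. The arm lags because the wrist is passing near its singularity (q6 at 0.17). I'll finish the lean up here before descending.

step_arm(rows=[0,0,0.5,-0.013,-0.04,0,5,0,0,0.5,-0.013,-0.04,0,5,0,0,0.5,-0.013,-0.04,0,5,0,0,0.5,-0.013,-0.04,0,5,0,0,0.5,-0.013,-0.04,0,5,0,0,0.5,-0.013,-0.04,0,5,0,0,0.5,-0.013,-0.04,0,5,0,0,0,0,0,0,5])

```text
clock: 4.6
ee_pos: [0.4543, -0.228, 0.1581]
eef_rot: [0.234, 0.204, 0.947, -0.087]
contact_force: [-0.9, -0.5, -1.0]
grip_width: 0.0501
gripper_force: 0.0
```

```bash
python3 -c "
from h import *
T=Rt(PB);g=at(B,PB,-.02,0,.045)+T[:,2]*.019
print(np.round(env.state()['q'],2),np.round(cur()[1].as_matrix(),2))
plan((g-T[:,2]*.12,T,7))
"
```

```text
[ 0.48  0.33 -0.31  2.52  2.13  0.31 -0.73] [[-0.81  0.43  0.41]
 [ 0.35  0.9  -0.26]
 [-0.48 -0.07 -0.88]]
-0.28, 0.36, 0.77, -0.012, -0.036, 0, 5,
-0.26, 0.34, 0.78, -0.012, -0.036, 0.001, 5,
-0.22, 0.34, 0.79, -0.012, -0.036, -0, 5,
-0.2, 0.33, 0.8, -0.012, -0.036, 0, 5,
-0.16, 0.32, 0.82, -0.012, -0.036, 0.001, 5,
-0.14, 0.31, 0.82, -0.012, -0.036, -0, 5,
-0.11, 0.29, 0.83, -0.012, -0.036, 0, 5,
-- [ 0.503 -0.226  0.119]
```

```bash
python3 -c "
from h import *
T=Rt(PB)
plan(([.53,-.24,.16],T,9))
"
```

```text
-0.74, 0.24, 0.36, -0.009, -0.028, 0, 5,
-0.72, 0.23, 0.38, -0.01, -0.028, 0, 5,
-0.71, 0.23, 0.41, -0.009, -0.028, 0.001, 5,
-0.71, 0.23, 0.42, -0.009, -0.028, -0, 5,
-0.69, 0.22, 0.45, -0.01, -0.028, 0, 5,
-0.67, 0.22, 0.47, -0.009, -0.028, 0, 5,
-0.67, 0.21, 0.49, -0.009, -0.028, 0.001, 5,
-0.65, 0.21, 0.51, -0.009, -0.028, -0, 5,
-0.63, 0.21, 0.53, -0.01, -0.028, 0, 5,
-- [ 0.53 -0.24  0.16]
```

step_arm(rows=[-0.74,0.24,0.35,-0.009,-0.028,0,5,-0.72,0.23,0.38,-0.01,-0.028,0,5,-0.7,0.23,0.4,-0.009,-0.028,0,5,-0.7,0.23,0.42,-0.009,-0.028,0,5,-0.7,0.22,0.45,-0.01,-0.028,0,5,-0.67,0.22,0.47,-0.009,-0.028,0,5,-0.67,0.21,0.5,-0.009,-0.028,0,5,-0.65,0.21,0.5,-0.009,-0.028,0,5,-0.63,0.2,0.5,-0.01,-0.028,0,5,0,0,0,0,0,0,5])

```text
clock: 5.43
ee_pos: [0.53, -0.2419, 0.1593]
eef_rot: [0.356, 0.181, 0.913, -0.076]
contact_force: [-0.1, 0.6, -0.4]
grip_width: 0.0501
gripper_force: 0.0
```

```bash
python3 -c "
from h import *
T=Rt(PB);g=at(B,PB,-.02,0,.045)+T[:,2]*.019
print(np.round(env.state()['q'],2),np.round((cur()[1].inv()*Rn.from_matrix(T)).as_rotvec(),3))
plan((g-T[:,2]*.07,T,4),(g,T,5))
"
```

```text
[ 0.73  0.5  -0.63  2.55  2.54  0.71 -1.05] [-0.008 -0.004  0.007]
1.25, 0.12, 1.46, -0.002, -0.001, 0.002, 5,
1.26, 0.11, 1.46, -0.002, -0.001, 0.001, 5,
1.26, 0.11, 1.45, -0.002, -0.001, 0.002, 5,
1.25, 0.11, 1.46, -0.002, -0.001, 0.002, 5,
-- [ 0.534 -0.239  0.082]
0, -0, 1.4, 0, 0, -0, 5,
0, -0, 1.4, 0, 0, -0, 5,
0, -0, 1.4, 0, 0, -0, 5,
0.01, -0, 1.4, 0, 0, -0, 5,
-0, -0, 1.4, 0, 0, -0, 5,
-- [ 0.578 -0.258  0.031]
```

step_arm(rows=[1.25,0.12,1.45,-0.002,-0.001,0.002,5,1.25,0.11,1.45,-0.002,-0.001,0.002,5,1.25,0.11,1.45,-0.002,-0.001,0.002,5,1.25,0.11,1.45,-0.002,-0.001,0.002,5,0,0,0,0,0,0,5])

```text
clock: 5.85
ee_pos: [0.5379, -0.2308, 0.0841]
eef_rot: [0.349, 0.179, 0.918, -0.062]
contact_force: [-1.1, -0.4, -1.4]
grip_width: 0.0498
gripper_force: 0.0
```

```bash
python3 -c "
from h import *
T=Rt(PB);g=at(B,PB,-.02,0,.045)+T[:,2]*.019
print(np.round(env.state()['q'],2),np.round((cur()[1].inv()*Rn.from_matrix(T)).as_rotvec(),3))
f=env.grab_frame('side');im=f['pixels'].copy()
im=im[110:240,180:330];cv2.imwrite('pics/s3.png',cv2.resize(im,None,fx=4,fy=4))
plan((g,T,5))
"
```

```text
[ 1.03  0.99 -1.27  2.56  2.21  1.22 -0.59] [ 0.017 -0.026  0.004]
0.1, -0.22, 1.48, 0.003, -0.004, 0.001, 5,
0.1, -0.22, 1.48, 0.004, -0.003, 0.001, 5,
0.11, -0.21, 1.48, 0.003, -0.004, 0.001, 5,
0.11, -0.21, 1.48, 0.004, -0.003, 0.001, 5,
0.12, -0.2, 1.48, 0.003, -0.004, 0.002, 5,
-- [ 0.578 -0.258  0.031]
```

View pics/s3.png

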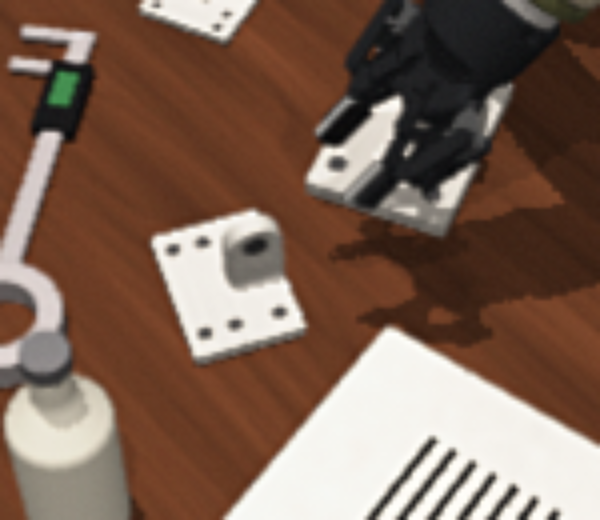

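The fingers are centred on the lug line, about 7 cm short of it. The elbow is near its limits (q3, q4), and moving outward should relax it, so I'll advance partly and check.

step_arm(rows=[0,-0.3,1.2,0.004,-0.006,0.001,5,0,-0.3,1.2,0.004,-0.006,0.001,5,0,-0.3,1.2,0.004,-0.006,0.001,5,0,0,0,0,0,0,5])

```text
clock: 6.23
ee_pos: [0.5631, -0.2525, 0.0745]
eef_rot: [0.368, 0.177, 0.909, -0.078]
contact_force: [-0.2, -0.5, -0.1]
grip_width: 0.0497
gripper_force: 0.0
```

```bash
python3 -c "
from h import *
T=Rt(PB);g=at(B,PB,-.02,0,.045)+T[:,2]*.019
print(np.round(env.state()['q'],2),np.round((cur()[1].inv()*Rn.from_matrix(T)).as_rotvec(),3))
plan((g,T,4))
"
```

```text
[ 1.02  1.02 -1.21  2.52  2.3   1.25 -0.59] [-0.005  0.022  0.013]
0.47, 0.04, 1.05, -0.001, 0.005, 0.003, 5,
0.47, 0.03, 1.06, -0.001, 0.006, 0.003, 5,
0.46, 0.03, 1.06, -0.002, 0.005, 0.003, 5,
0.45, 0.03, 1.06, -0.001, 0.006, 0.004, 5,
-- [ 0.578 -0.258  0.031]
```

step_arm(rows=[0.47,0.04,1.05,-0.001,0.005,0.003,5,0.47,0.03,1.05,-0.001,0.006,0.003,5,0.46,0.03,1.05,-0.002,0.005,0.003,5,0.45,0.03,1.05,-0.001,0.006,0.004,5,0,0,0,0,0,0,5])

```text
clock: 6.65
ee_pos: [0.5781, -0.2558, 0.028]
eef_rot: [0.359, 0.185, 0.912, -0.067]
contact_force: [0.4, -1.5, 0.7]
grip_width: 0.0495
gripper_force: 0.0
```

```bash
python3 -c "
from h import *
T=Rt(PB);g=at(B,PB,-.02,0,.045)+T[:,2]*.019
s=env.state();print(np.round(s['q'],2),np.round((cur()[1].inv()*Rn.from_matrix(T)).as_rotvec(),3),np.round(s['contact_force'],1))
f=env.grab_frame('side');im=f['pixels'].copy()
im=im[110:240,180:330];cv2.imwrite('pics/s4.png',cv2.resize(im,None,fx=4,fy=4))
plan((g,T,1))
"
```

```text
[ 1.01  1.13 -1.17  2.48  2.36  1.27 -0.57] [ 0.006 -0.003 -0.009] [ 0.4 -1.5  0.7]
-0.25, -0.18, -0.09, 0.007, -0.002, -0.009, 5,
-- [ 0.578 -0.258  0.031]
```

View pics/s4.png

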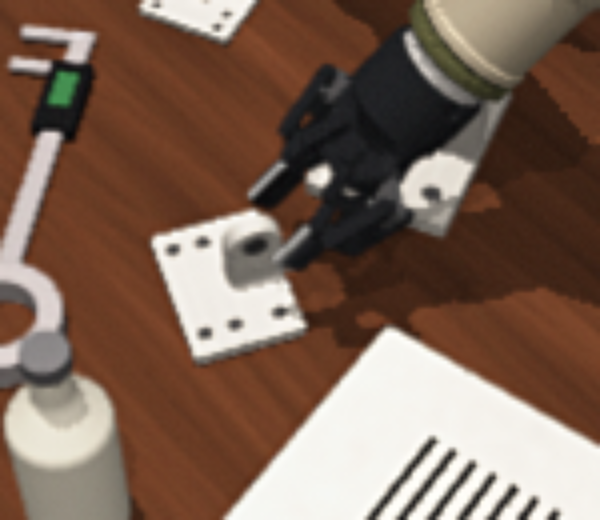

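The fingers straddle the lug, at about (275,255) in the crop, standing back as expected when open. Correct by 2–3 mm and close.

step_arm(rows=[-0.25,-0.2,-0.1,0.006,-0.002,-0.009,5,0,0,0,0,0,0,3,0,0,0,0,0,0,1,0,0,0,0,0,0,0.8,0,0,0,0,0,0,0.8,0,0,0,0,0,0,0.8,0,0,0,0,0,0,0.8,0,0,0,0,0,0,0.8], squeeze=60)

```text
clock: 7.37
ee_pos: [0.5779, -0.258, 0.033]
eef_rot: [0.36, 0.182, 0.912, -0.072]
contact_force: [-4.7, -0.4, 5.8]
grip_width: 0.0109
gripper_force: 58.8
```

```bash
python3 -c "
from h import *
T=Rt(PB);g=at(B,PB,-.02,0,.045)+T[:,2]*.019
print(np.round(env.state()['q'],2))
p,R=cur();print('tcp in bracket frame err',T.T@(p-g)*1000, (R.inv()*Rn.from_matrix(T)).as_rotvec())
"
```

```text
[ 1.01  1.11 -1.17  2.48  2.36  1.27 -0.56]
tcp in bracket frame err [-1.18042982 -0.38676337 -1.52235368] [0.0003096  0.00244491 0.00121359]
```

```bash
cat >> h.py <<'E'
E0=np.array([-.0012,-.0004,.0175])
def tcp(x,y,zb): return at(S,PS,x-.02,y,zb+.045)+Rt(PS)@E0
def inst(): # where bracket is believed to be in station frame + bottom height
    p,R=cur();q=p-R.as_matrix()@E0;c,s=np.cos(PS),np.sin(PS);d=q[:2]-S
    f=np.array(env.state()["contact_force"])
    print("bracket x,y,zb mm",np.round([1000*(c*d[0]+s*d[1])+20,1000*(-s*d[0]+c*d[1]),1000*(q[2]-.045)],1),"rot err",np.round((R.inv()*Rn.from_matrix(Rt(PS))).as_rotvec(),3),"F st",np.round([c*f[0]+s*f[1],-s*f[0]+c*f[1],f[2]],1),"q",np.round(env.state()["q"],2))
E
python3 -c "
from h import *
p,R=cur();up=p+[0,0,.08]
plan((up,R,5),(tcp(-.16,-.045,.08),Rt(PS),14),grip=.8)
"
```

```text
-1.09, -0, -1.17, 0, 0, 0, 0.8,
-1.1, -0, -1.17, 0, 0, 0, 0.8,
-1.09, -0, -1.16, 0, 0, 0, 0.8,
-1.09, -0, -1.17, 0, 0, 0, 0.8,
-1.1, -0, -1.17, 0, 0, 0, 0.8,
-- [ 0.578 -0.258  0.113]
0.84, 1.79, -0.79, -0.031, 0, -0.034, 0.8,
0.77, 1.83, -0.73, -0.032, 0, -0.033, 0.8,
0.72, 1.88, -0.67, -0.031, 0, -0.034, 0.8,
0.65, 1.93, -0.61, -0.032, 0.001, -0.033, 0.8,
0.59, 1.97, -0.55, -0.031, -0, -0.034, 0.8,
0.52, 2, -0.48, -0.032, -0, -0.034, 0.8,
0.45, 2.03, -0.43, -0.031, 0, -0.033, 0.8,
0.38, 2.05, -0.35, -0.032, 0, -0.034, 0.8,
0.31, 2.08, -0.3, -0.031, 0, -0.034, 0.8,
0.25, 2.1, -0.22, -0.032, 0.001, -0.033, 0.8,
0.17, 2.11, -0.17, -0.031, -0, -0.034, 0.8,
0.1, 2.12, -0.09, -0.032, -0, -0.034, 0.8,
0.03, 2.12, -0.03, -0.031, 0, -0.033, 0.8,
-0.04, 2.12, 0.04, -0.031, 0, -0.034, 0.8,
-- [0.525 0.035 0.113]
```

step_arm(rows=[-0.35,0,-0.35,0,0,0,0.8,-0.7,0,-0.7,0,0,0,0.8,-1.1,0,-1.2,0,0,0,0.8,-1.1,0,-1.2,0,0,0,0.8,-1.1,0,-1.2,0,0,0,0.8,-1.1,0,-1.2,0,0,0,0.8,0,0,0,0,0,0,0.8])

```text
clock: 7.95
ee_pos: [0.579, -0.2576, 0.1163]
eef_rot: [0.362, 0.181, 0.912, -0.072]
contact_force: [0.8, -0.4, -2.2]
grip_width: 0.0111
gripper_force: 58.8
```

```bash
python3 -c "
from h import *
import pickle
print(np.round(env.state()['q'],2))
f=env.grab_frame('side');im=f['pixels'].copy()
cv2.imwrite('pics/s5.png',cv2.resize(im[60:240,150:350],None,fx=3,fy=3))
plan((tcp(-.16,-.045,.08),Rt(PS),15),grip=.8)
"
```

```text
[ 1.06  0.9  -1.23  2.46  2.21  1.09 -0.53]
0.79, 1.67, -0.73, -0.029, 0, -0.031, 0.8,
0.74, 1.71, -0.68, -0.03, 0.001, -0.032, 0.8,
0.68, 1.75, -0.63, -0.029, -0, -0.031, 0.8,
0.63, 1.79, -0.58, -0.03, 0, -0.031, 0.8,
0.57, 1.82, -0.52, -0.029, 0, -0.032, 0.8,
0.52, 1.86, -0.47, -0.03, 0.001, -0.031, 0.8,
0.45, 1.89, -0.42, -0.029, -0, -0.031, 0.8,
0.4, 1.91, -0.36, -0.03, 0, -0.032, 0.8,
0.34, 1.93, -0.3, -0.029, 0, -0.031, 0.8,
0.27, 1.95, -0.24, -0.029, 0.001, -0.031, 0.8,
0.22, 1.96, -0.19, -0.03, 0, -0.032, 0.8,
0.15, 1.97, -0.13, -0.029, 0, -0.031, 0.8,
0.09, 1.98, -0.07, -0.03, 0.001, -0.031, 0.8,
0.03, 1.98, -0.01, -0.029, -0, -0.032, 0.8,
-0.04, 1.99, 0.04, -0.03, 0, -0.031, 0.8,
-- [0.525 0.035 0.113]
```

View pics/s5.png

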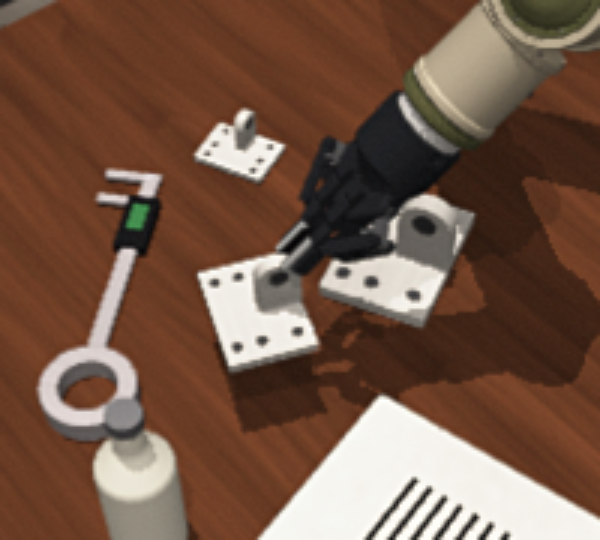

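The bracket hangs in the fingers by the lug at (285,280), looking level. Now swing to the station front.

```bash
python3 -c "
from h import *
plan((tcp(-.10,-.055,.075),Rt(PS),15),grip=.8)
"
```

```text
0.55, 1.85, -0.46, -0.029, 0, -0.031, 0.8,
0.49, 1.88, -0.41, -0.03, 0.001, -0.032, 0.8,
0.44, 1.91, -0.34, -0.029, -0, -0.031, 0.8,
0.37, 1.93, -0.3, -0.03, 0, -0.031, 0.8,
0.31, 1.95, -0.23, -0.029, 0, -0.032, 0.8,
0.25, 1.96, -0.18, -0.03, 0.001, -0.031, 0.8,
0.19, 1.98, -0.12, -0.029, -0, -0.031, 0.8,
0.13, 1.98, -0.06, -0.03, 0, -0.032, 0.8,
0.07, 1.99, -0, -0.029, 0, -0.031, 0.8,
0, 1.98, 0.05, -0.029, 0.001, -0.031, 0.8,
-0.06, 1.99, 0.12, -0.03, 0, -0.032, 0.8,
-0.12, 1.97, 0.17, -0.029, 0, -0.031, 0.8,
-0.18, 1.97, 0.23, -0.03, 0.001, -0.031, 0.8,
-0.25, 1.95, 0.29, -0.029, -0, -0.032, 0.8,
-0.3, 1.93, 0.34, -0.03, 0, -0.031, 0.8,
-- [0.586 0.04  0.108]
```

step_arm(rows=[0.55,1.85,-0.45,-0.029,0,-0.031,0.8,0.5,1.9,-0.4,-0.03,0,-0.032,0.8,0.45,1.9,-0.35,-0.029,0,-0.031,0.8,0.37,1.95,-0.3,-0.03,0,-0.031,0.8,0.3,1.95,-0.23,-0.029,0,-0.032,0.8,0.25,1.95,-0.18,-0.03,0,-0.031,0.8,0.2,2,-0.12,-0.029,0,-0.031,0.8,0.13,2,-0.06,-0.03,0,-0.032,0.8,0.07,2,0,-0.029,0,-0.031,0.8])

```text
clock: 8.75
ee_pos: [0.5817, -0.0753, 0.1076]
eef_rot: [0.366, 0.001, 0.93, 0.001]
contact_force: [0.6, 0.0, -3.3]
grip_width: 0.0113
gripper_force: 58.8
```

```bash
python3 -c "
from h import *
inst()
plan((tcp(-.10,-.055,.07),Rt(PS),7),grip=.8)
"
```

```text
bracket x,y,zb mm [-132.1 -162.3   74.6] rot err [-0.17   0.001 -0.186] F st [ 0.6 -0.1 -3.3] q [ 0.82  0.92 -1.25  2.56  2.29  1.07 -0.52]
0, 1.64, 0.09, -0.024, 0, -0.027, 0.8,
-0.03, 1.65, 0.13, -0.025, 0, -0.026, 0.8,
-0.09, 1.63, 0.17, -0.024, 0, -0.026, 0.8,
-0.12, 1.63, 0.21, -0.024, 0, -0.027, 0.8,
-0.17, 1.62, 0.25, -0.025, 0, -0.026, 0.8,
-0.21, 1.61, 0.29, -0.024, 0.001, -0.027, 0.8,
-0.25, 1.59, 0.32, -0.024, -0, -0.026, 0.8,
-- [0.586 0.04  0.103]
```

step_arm(rows=[0,1.65,0.1,-0.024,0,-0.027,0.8,-0.05,1.65,0.13,-0.025,0,-0.026,0.8,-0.1,1.65,0.17,-0.024,0,-0.026,0.8,-0.12,1.65,0.2,-0.024,0,-0.027,0.8,-0.17,1.6,0.25,-0.025,0,-0.026,0.8,-0.2,1.6,0.3,-0.024,0,-0.027,0.8,-0.25,1.6,0.3,-0.024,0,-0.026,0.8,0,0,0,0,0,0,0.8])

```text
clock: 9.42
ee_pos: [0.5879, 0.0403, 0.1045]
eef_rot: [0.365, -0.116, 0.923, 0.046]
contact_force: [0.5, -0.4, -2.5]
grip_width: 0.0111
gripper_force: 58.8
```

```bash
cat >fitb.py <<'E'
from h import *
from scipy.optimize import minimize
inst()
p,R=cur();q=p-R.as_matrix()@E0
bel=place(np.array([[0.,0,0]]),[0,0,0])
obs=[]
for c in("top","side"):
    f=env.grab_frame(c);rs=env.regions_of("bracket_mid",c)
    c0=proj(f,q[None])[0]
    r=min(rs,key=lambda r:np.hypot(*(np.argwhere(r["pixels"]).mean(0)[::-1]-c0)))
    print(c,c0,np.argwhere(r["pixels"]).mean(0)[::-1],r["score"],r["pixels"].sum());obs.append((f,r["pixels"].astype(np.float32)))
    cv2.imwrite(f"pics/{c}_b.png",f["pixels"])
Rs=np.column_stack([[np.cos(PS),np.sin(PS),0],[-np.sin(PS),np.cos(PS),0],[0,0,1]])
def model(v): # offset xyz, rotvec in bracket frame; reference lug point
    return [((P-[-.02,0,.045])@Rn.from_rotvec(v[3:]).as_matrix().T+v[:3])@Rs.T+q for P in BR]
C=lambda v:cost([0,0,0],model(v),obs)+30*np.sum((v[:3]/.05)**2)*.01+.3*np.sum(v[3:]**2)
b=minimize(C,np.zeros(6),method="Nelder-Mead",options=dict(initial_simplex=np.vstack([np.zeros(6),np.diag([.01,.01,.01,.08,.08,.08])]),maxiter=900,xatol=1e-4,fatol=1e-4))
print("cost0",C(np.zeros(6)),b.fun,np.round(b.x,4))
E
python3 fitb.py
```

```text
bracket x,y,zb mm [-97.9 -55.   71.4] rot err [-0.001  0.003 -0.001] F st [ 0.4 -0.5 -2.5] q [ 0.67  0.94 -1.26  2.55  2.32  1.03 -0.45]
top [177.73201   183.9456051] [177.49326425 178.22901554] 0.59 965
side [317.44467323 229.69535977] [281.55109961 144.34734799] 0.71 1546
cost0 2.2381153106689453 2.2054905667759215 [ 0.0011 -0.0003 -0.0091  0.0534 -0.0061  0.0033]
```

```bash
python3 -c "
from h import *
plan((tcp(-.075,-.05,.05),Rt(PS),3),(tcp(-.055,-.05,.040),Rt(PS),4),grip=.8)
"
```

```text
-0.12, 0.29, 1.06, -0.002, 0.001, -0.001, 0.8,
-0.12, 0.29, 1.07, -0.002, 0, -0.002, 0.8,
-0.12, 0.28, 1.06, -0.002, 0.001, -0.001, 0.8,
-- [0.609 0.051 0.083]
-0.2, 0, 0.52, -0, -0, -0, 0.8,
-0.19, 0, 0.53, -0, -0, -0, 0.8,
-0.2, 0, 0.52, -0, -0, -0, 0.8,
-0.19, 0, 0.52, -0, -0, -0, 0.8,
-- [0.628 0.056 0.073]
```

step_arm(rows=[-0.12,0.3,1.05,-0.002,0,-0.001,0.8,-0.12,0.3,1.05,-0.002,0,-0.002,0.8,-0.12,0.3,1.05,-0.002,0,-0.001,0.8,-0.2,0,0.5,0,0,0,0.8,-0.2,0,0.5,0,0,0,0.8,-0.2,0,0.5,0,0,0,0.8,-0.2,0,0.5,0,0,0,0.8,0,0,0,0,0,0,0.8])

```text
clock: 10.28
ee_pos: [0.6284, 0.0566, 0.0741]
eef_rot: [0.364, -0.116, 0.923, 0.046]
contact_force: [0.6, 0.2, -3.0]
grip_width: 0.011
gripper_force: 58.8
```

```bash
python3 -c "
from h import *
inst()
plan((tcp(-.055,-.05,.033),Rt(PS),7),grip=.8)
"
```

```text
bracket x,y,zb mm [-54.5 -49.3  41.1] rot err [ 0.     0.002 -0.001] F st [ 0.6  0.1 -3. ] q [ 0.61  1.01 -1.21  2.47  2.36  1.05 -0.41]
0.08, -0.01, 0.08, 0, 0, -0, 0.8,
0.09, -0.01, 0.08, 0, 0.001, -0, 0.8,
0.08, -0.01, 0.08, 0, -0, -0, 0.8,
0.09, -0.01, 0.08, 0, 0, -0, 0.8,
0.08, -0.01, 0.08, 0, 0.001, -0, 0.8,
0.08, -0.01, 0.08, 0, -0, -0, 0.8,
0.09, -0.01, 0.08, 0, 0, -0.001, 0.8,
-- [0.628 0.056 0.066]
```

step_arm(rows=[0.07,0,0.075,0,0,0,0.8,0.07,0,0.075,0,0,0,0.8,0.07,0,0.075,0,0,0,0.8,0.07,0,0.075,0,0,0,0.8,0.07,0,0.075,0,0,0,0.8,0,0,0,0,0,0,0.8])

```text
clock: 10.78
ee_pos: [0.6272, 0.0564, 0.069]
eef_rot: [0.364, -0.117, 0.923, 0.046]
contact_force: [-0.1, 0.5, -2.2]
grip_width: 0.011
gripper_force: 58.8
```

step_arm(rows=[0.07,0,0.075,0,0,0,0.8,0.07,0,0.075,0,0,0,0.8,0,0,0,0,0,0,0.8])

```text
clock: 11.03
ee_pos: [0.6274, 0.0567, 0.0673]
eef_rot: [0.364, -0.117, 0.923, 0.046]
contact_force: [-0.5, -0.4, -0.5]
grip_width: 0.0112
gripper_force: 59.1
```

```bash
python3 -c "
from h import *
inst();print(env.state()['moment'])
"
```

```text
bracket x,y,zb mm [-55.5 -49.   34.3] rot err [0.001 0.002 0.   ] F st [-0.6 -0.3 -0.5] q [ 0.61  1.03 -1.2   2.47  2.37  1.06 -0.42]
[-0.3180898   0.98464968 -0.02882044]
```

step_arm(rows=[0.05,0,0.055,0,0,0,0.8,-0.11,0,0.1,0,0,0,0.8,-0.11,0,0.1,0,0,0,0.8,-0.11,0,0.1,0,0,0,0.8,-0.11,0,0.1,0,0,0,0.8,-0.11,0,0.1,0,0,0,0.8,-0.11,0,0.1,0,0,0,0.8,-0.11,0,0.1,0,0,0,0.8,-0.11,0,0.1,0,0,0,0.8])

```text
clock: 11.78
ee_pos: [0.6386, 0.0602, 0.0673]
eef_rot: [0.365, -0.118, 0.923, 0.047]
contact_force: [-4.1, -1.0, 3.4]
grip_width: 0.0115
gripper_force: 59.8
```

step_arm(rows=[-0.075,0,0.07,0,0,0,0.8,-0.075,0,0.07,0,0,0,0.8,-0.075,0,0.07,0,0,0,0.8,0,0,0,0,0,0,0.8])

```text
clock: 12.12
ee_pos: [0.6421, 0.0603, 0.0665]
eef_rot: [0.364, -0.117, 0.923, 0.046]
contact_force: [-1.4, -0.2, -0.8]
grip_width: 0.0112
gripper_force: 59.2
```

```bash
python3 -c "
from h import *
inst();print(env.state()['moment'])
"
```

```text
bracket x,y,zb mm [-40.3 -49.2  33.5] rot err [ 0.     0.002 -0.   ] F st [-1.4  0.2 -0.8] q [ 0.6   1.03 -1.19  2.44  2.36  1.04 -0.4 ]
[-0.23128157  0.91258959  0.03608614]
```

step_arm(rows=[-0.04,0,0.11,0,0,0,0.8,-0.075,0,0.07,0,0,0,0.8,0,0,0,0,0,0,0.8])

```text
clock: 12.37
ee_pos: [0.6426, 0.0608, 0.0659]
eef_rot: [0.364, -0.117, 0.923, 0.046]
contact_force: [-8.9, -2.7, 6.7]
grip_width: 0.0109
gripper_force: 60.5
```

step_arm(rows=[-0.04,0,0.11,0,0,0,0.8,-0.075,0,0.07,0,0,0,0.8,0,0,0,0,0,0,0.8])

```text
clock: 12.62
ee_pos: [0.6426, 0.0612, 0.0654]
eef_rot: [0.363, -0.119, 0.923, 0.046]
contact_force: [-21.3, -6.6, 17.6]
grip_width: 0.0114
gripper_force: 62.7
```

```bash
python3 -c "
from h import *
inst();print(env.state()['moment'])
"
```

```text
bracket x,y,zb mm [-39.6 -48.4  32.4] rot err [ 0.002 -0.001  0.003] F st [-22.3  -1.1  17.6] q [ 0.6   1.03 -1.19  2.44  2.36  1.04 -0.39]
[-0.89517362  1.53923771 -0.14814129]
```

Rail contact is at x ≈ -39.6 mm and deck contact at 34 mm, both as they should be. Ease off the rail and start sliding along +y in short bursts.

step_arm(rows=[0.11,0,-0.1,0,0,0,0.8,0,0.1,0,0,0,0,0.8,0,0.15,0,0,0,0,0.8,0,0.15,0,0,0,0,0.8,0,0.15,0,0,0,0,0.8])

```text
clock: 13.03
ee_pos: [0.6421, 0.0633, 0.0648]
eef_rot: [0.364, -0.116, 0.923, 0.044]
contact_force: [-9.1, -10.7, 8.0]
grip_width: 0.0113
gripper_force: 61.0
```

```bash
python3 -c "
from h import *
inst()
"
```

```text
bracket x,y,zb mm [-39.6 -46.2  31.8] rot err [-0.005 -0.     0.   ] F st [-11.4  -8.1   8. ] q [ 0.59  1.03 -1.19  2.44  2.36  1.05 -0.4 ]
```

step_arm(rows=[0,0.15,0,0,0,0,0.8,0,0.15,0,0,0,0,0.8,0,0.15,0,0,0,0,0.8,0,0.15,0,0,0,0,0.8])

```text
clock: 13.37
ee_pos: [0.6409, 0.0684, 0.0645]
eef_rot: [0.363, -0.115, 0.923, 0.043]
contact_force: [-7.8, -10.0, 5.4]
grip_width: 0.0107
gripper_force: 60.8
```

```bash
python3 -c "
from h import *
inst()
"
```

```text
bracket x,y,zb mm [-39.4 -40.8  31.5] rot err [-0.006 -0.001 -0.   ] F st [-10.   -7.8   5.4] q [ 0.57  1.03 -1.19  2.44  2.35  1.07 -0.41]
```

step_arm(rows=[0.03,0.15,0.03,0,0,0,0.8,0,0.15,0,0,0,0,0.8,0,0.15,0,0,0,0,0.8,0,0.15,0,0,0,0,0.8,0,0.15,0,0,0,0,0.8])

```text
clock: 13.78
ee_pos: [0.6389, 0.0738, 0.0637]
eef_rot: [0.363, -0.115, 0.924, 0.041]
contact_force: [-12.1, -19.5, 10.4]
grip_width: 0.0111
gripper_force: 62.3
```

```bash
python3 -c "
from h import *
inst()
"
```

```text
bracket x,y,zb mm [-40.  -35.1  30.7] rot err [-0.01  -0.002 -0.001] F st [-16.6 -15.8  10.4] q [ 0.56  1.04 -1.19  2.45  2.35  1.08 -0.42]
```

step_arm(rows=[0,0.15,0,0,0,0,0.8,0,0.15,0,0,0,0,0.8])

```text
clock: 13.95
ee_pos: [0.6379, 0.0749, 0.0635]
eef_rot: [0.363, -0.114, 0.924, 0.04]
contact_force: [-15.8, -25.5, 16.2]
grip_width: 0.0113
gripper_force: 63.5
```

```bash
python3 -c "
from h import *
inst();print(env.state()['moment'])
"
```

```text
bracket x,y,zb mm [-40.7 -33.7  30.5] rot err [-0.013 -0.002 -0.001] F st [-21.7 -20.8  16.2] q [ 0.55  1.04 -1.19  2.45  2.34  1.09 -0.43]
[-4.47302675  0.92405865 -3.43992972]
```

Forces along y are rising (−8 → −21 N) and the height has dropped: it has probably caught the pocket's far wall. I'll ease off in y and x, then press down to test.

step_arm(rows=[0.1,-0.1,-0.09,0,0,0,0.8,0.05,-0.1,-0.05,0,0,0,0.8,0.07,0,0.075,0,0,0,0.8,0.07,0,0.075,0,0,0,0.8,0,0,0,0,0,0,0.8])

```text
clock: 14.37
ee_pos: [0.639, 0.0771, 0.0629]
eef_rot: [0.365, -0.115, 0.923, 0.044]
contact_force: [0.7, -7.8, 1.5]
grip_width: 0.0112
gripper_force: 60.4
```

```bash
python3 -c "
from h import *
inst();print(env.state()['moment'])
"
```

```text
bracket x,y,zb mm [-39.2 -32.   29.8] rot err [-0.006  0.003 -0.002] F st [-1.3 -7.8  1.5] q [ 0.55  1.04 -1.19  2.45  2.35  1.09 -0.43]
[-1.65467141  0.35132207 -1.19830952]
```

step_arm(rows=[0.07,0,0.075,0,0,0,0.8,0.07,0,0.075,0,0,0,0.8,0,0,0,0,0,0,0.8])

```text
clock: 14.62
ee_pos: [0.6392, 0.0769, 0.0609]
eef_rot: [0.365, -0.115, 0.923, 0.044]
contact_force: [1.5, -8.3, 2.1]
grip_width: 0.0108
gripper_force: 60.4
```

```bash
python3 -c "
from h import *
inst();print(env.state()['moment'])
"
```

```text
bracket x,y,zb mm [-39.  -32.2  27.9] rot err [-0.006  0.003 -0.002] F st [-0.7 -8.4  2.1] q [ 0.55  1.05 -1.19  2.45  2.36  1.1  -0.43]
[-1.700782    0.19500069 -1.31634989]
```

It sinks freely, so it's in the pocket. Ease y by 1 mm and continue to the floor (24 mm).

step_arm(rows=[0.07,-0.05,0.075,0,0,0,0.8,0.07,-0.05,0.075,0,0,0,0.8,0.07,0,0.075,0,0,0,0.8,0,0,0,0,0,0,0.8])

```text
clock: 14.95
ee_pos: [0.6389, 0.0758, 0.0578]
eef_rot: [0.365, -0.115, 0.923, 0.044]
contact_force: [-2.1, -10.6, 4.6]
grip_width: 0.0114
gripper_force: 61.0
```

```bash
python3 -c "
from h import *
inst();print(env.state()['moment'])
"
```

```text
bracket x,y,zb mm [-39.6 -33.2  24.8] rot err [-0.006  0.003 -0.001] F st [-4.7 -9.7  4.6] q [ 0.55  1.05 -1.19  2.45  2.36  1.1  -0.43]
[-1.77157489  0.32558901 -1.42342274]
```

step_arm(rows=[0.07,-0.05,0.075,0,0,0,0.8,0.07,-0.05,0.075,0,0,0,0.8,0,0,0,0,0,0,0.8])

```text
clock: 15.2
ee_pos: [0.6388, 0.0754, 0.057]
eef_rot: [0.366, -0.116, 0.922, 0.044]
contact_force: [-7.8, -12.8, 16.5]
grip_width: 0.0114
gripper_force: 62.7
```

```bash
python3 -c "
from h import *
inst();print(env.state()['moment'])
"
```

```text
bracket x,y,zb mm [-39.8 -33.6  24. ] rot err [-0.005  0.005  0.   ] F st [-10.7 -10.5  16.5] q [ 0.55  1.06 -1.19  2.45  2.37  1.1  -0.43]
[-1.66139791 -0.28855671 -1.50330744]
```

Floor reached at 24.0 mm, exactly pocket depth. Relax the side load, then open.

step_arm(rows=[0,-0.1,0,0,0,0,0.8,0,-0.1,0,0,0,0,0.8,0,0,0,0,0,0,0.8])

```text
clock: 15.45
ee_pos: [0.6388, 0.0755, 0.057]
eef_rot: [0.365, -0.117, 0.922, 0.046]
contact_force: [-7.0, -6.1, 12.3]
grip_width: 0.011
gripper_force: 62.1
```

```bash
python3 -c "
from h import *
inst();print(env.state()['moment'])
"
```

```text
bracket x,y,zb mm [-39.8 -33.6  24. ] rot err [-0.001  0.004  0.001] F st [-8.3 -4.2 12.3] q [ 0.56  1.06 -1.19  2.45  2.37  1.09 -0.43]
[-0.76461427  0.14676183 -0.60889746]
```

step_arm(rows=[0.05,-0.1,-0.05,0,0,0,0.8,-0.05,0,-0.05,0,0,0,0.8,0,0,0,0,0,0,1.3,0,0,0,0,0,0,1.8,0,0,0,0,0,0,3,0,0,0,0,0,0,4,0,0,0,0,0,0,4,0,0,0,0,0,0,4])

```text
clock: 16.12
ee_pos: [0.638, 0.0748, 0.0564]
eef_rot: [0.364, -0.117, 0.923, 0.046]
contact_force: [-0.1, 0.7, 0.3]
grip_width: 0.0397
gripper_force: 0.0
```

step_arm(rows=[0,0,-0.5,0,0,0,4,0,0,-0.5,0,0,0,4,0,0,-0.8,0,0,0,4,0,0,-1,0,0,0,4])

```text
clock: 16.45
ee_pos: [0.6189, 0.0699, 0.0774]
eef_rot: [0.364, -0.117, 0.923, 0.046]
contact_force: [0.5, -0.4, 0.0]
grip_width: 0.0401
gripper_force: 0.0
```

step_arm(rows=[0,0,-1,0,0,0,4,0,0,-1,0,0,0,4,0,0,-1,0,0,0,4,0,0,-1,0,0,0,4,0,0,-0.5,0,0,0,4,0,0,0,0,0,0,4])

```text
clock: 16.95
ee_pos: [0.5893, 0.062, 0.1111]
eef_rot: [0.365, -0.117, 0.923, 0.046]
contact_force: [0.4, -0.4, -0.2]
grip_width: 0.0401
gripper_force: 0.0
```

```bash
python3 -c "
from h import *
s=env.state();print(np.round(s['q'],2),np.round(s['qvel'],3))
ims=[]
for c in('top','side'):
    f=env.grab_frame(c)
    u=(proj(f,at(S,PS,-.04,-.033,.06)[None])[0]).astype(int);print(c,u)
    y,x=max(u[1]-60,0),max(u[0]-70,0);ims.append(cv2.resize(f['pixels'][y:y+120,x:x+130],(390,360),interpolation=cv2.INTER_CUBIC))
    for r in env.regions_of('bracket_mid',c): print(round(r['score'],2),r['extent'],int(r['pixels'].sum()))
cv2.imwrite('pics/end.png',np.hstack(ims))
"
```

```text
[ 0.6   0.9  -1.24  2.54  2.31  1.03 -0.5 ] [-0.008  0.032  0.01  -0.025  0.007  0.015  0.015]
top [167 162]
0.88 [150.8, 164.4, 190.6, 181.6] 388
0.51 [272.0, 221.4, 296.3, 234.3] 150
side [305 270]
0.75 [212.4, 93.4, 245.3, 120.3] 398
0.61 [253.3, 123.0, 305.3, 168.2] 1594
```

View pics/end.png

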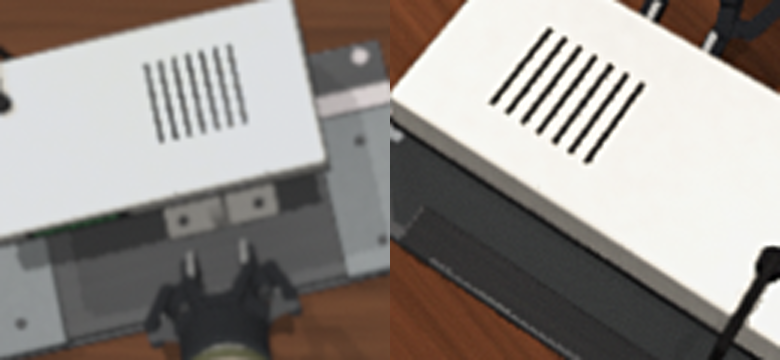

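The foot's front edge shows below the head at crop (165–275, 185–235), with the lug in the middle, and the gripper is clear. A quick numeric check of those corners against the expected seated pose:

```bash
python3 -c "
from h import *
f=env.grab_frame('top');r=env.regions_of('bracket_mid','top')[0];m=r['pixels'].astype(np.uint8)
c=max(cv2.findContours(m,0,2)[0],key=cv2.contourArea)[:,0]
for y in(-.033,): print(np.round(proj(f,np.array([at(S,PS,-.08,y+s*.055,z) for s in(1,0,-1) for z in(.036,.046)])),1).tolist())
print('left',c[c[:,0].argmin()],'bottom-left',c[(c[:,1]-c[:,0]).argmax()],'bottom-right',c[(c[:,1]+c[:,0]).argmax()],'right',c[c[:,0].argmax()])
cols=[(int(x),int(np.where(m[:,x])[0].max())) for x in range(152,190,4)];print(cols)
"
```

```text
[[152.9, 181.0], [152.3, 180.5], [171.1, 176.8], [170.7, 176.2], [189.4, 172.5], [189.1, 172.0]]
left [152 173] bottom-left [153 179] bottom-right [188 173] right [189 171]
[(152, 176), (156, 181), (160, 180), (164, 179), (168, 179), (172, 178), (176, 176), (180, 175), (184, 174), (188, 173)]
```

```bash
python3 -c "
from h import *
print(env.sign_off())"
```

```text
the job is handed in; nothing more can be done
None
```

The bracket is in the nest pocket with its lug towards the open front, released, and the job is handed in; by contact it went down to the 24 mm pocket floor, and the verdict wasn't shown to me.

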